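# Load the sample slide and click it in front of the horn

### The arm

A 6-joint arm with a two-finger parallel gripper is mounted at the origin on the work surface. World frame = base frame: x ahead of the robot, y to its left, z up, the work surface at z = 0. Lengths are in m, angles in degrees, forces in N, time in s.
With the tool pointing down it reaches from about 0.25 to 0.725 m from the base axis. Payload 9.7 kg.
Tool frame: the origin (TCP) lies between the finger pads; the fingertips stand 17 mm ahead of it and the grasp point (between the pads) lies 2 mm behind it; z points along the fingers, y is the direction in which the jaws open and shut (so a half turn about z gives the same grasp; the last joint's range is limited). The gripper opens to 85 mm and grips with 20 to 120 N. Pads are 22 mm wide; open, the fingers measure 114 mm over their backs; the gripper's body (76 mm by 85 mm) begins 54 mm behind the grasp point. The pads swing forward as they close: fully open they stand 13 mm farther back than shut.
Start: joints at [-66.979, 4.979, 10.078, 95.1, 0, 90], TCP at [0.215, -0.506, 0.248] pointing down, gripper open.
Joint ranges: [-179.16, 179.16], [-48.56, 103.87], [-65.8, 70.77], [-126.05, 130.52], [-82.76, 87.17], [-180, 180]. Speed limits (degrees/s): [127.2, 127.2, 147.25, 180, 180, 180].

### API

Orientations are given as [roll, pitch, yaw] about the fixed x, y, z axes, in that order (R = Rz(yaw) Ry(pitch) Rx(roll)).
In Python, from workcell import monitor, cams, order gives the robot as it stands. The module is installed in compiled form; this text tells all that it offers.
- The arm moves only by the shell command python3 -m handwheel 'ROWS' [OPENING] [FORCE]. ROWS is JSON, a list of rows, each a list of 6 numbers: the shift along the tool's x, y, z in m, then the turn, a rotation vector about the tool's x, y, z in degrees. In form: [[tx, ty, tz, wx, wy, wz], ...]. A call has exactly 8 rows; each row shifts and turns the commanded pose from where the row before left it, along the tool's axes as they then stand; what a row does not reach is not made up. A row lasts 1/12 s, in which the tool goes at most 41.7 mm and 7.16 degrees, less where a joint would pass 70% of its speed; a pose out of reach is approached as far as the arm can. A call is refused whole if a number of a shift passes 0.0417 or a number of a turn 7.16, either way. A call with a gripper value outside its range is refused whole. OPENING is the opening, from -1 (shut) to 1 (fully open), set as the call begins (- or left out, the last holds). The fingers move at their own pace and stop on an object; FORCE is the grip in N (left out, the last holds). Time passes only in rows, so rows that do not move let the fingers close, or fill a call up. It gives the time, the measured TCP pose, the force and the opening at its end, in the units of the state.
- monitor.get_obs(): the state, without advancing time (a new reading comes with each control period).
- cams.camera(name): name is "scene" or "top" or "wrist"; returns a dict with "img" (400x640x3 uint8, red, green, blue), "depth" (400x640 float32, m along the optical axis (not along the pixel's ray), 0 where there is no reading), "fx", "fy", "cx", "cy" (pixels), "distortion" ([k1, k2, p1, p2, k3] as OpenCV has them; the pictures are not rectified), "rvec" (rotation vector, rad) and "tvec" (3), from world to camera coordinates, as OpenCV has them; the wrist camera has in their place "tool_from_camera" (4x4, takes a point from camera to tool coordinates, whose origin is the TCP and whose axes are the flange's). Camera axes: x right, y down, z forward; pixel columns grow to the right and rows downward; lengths in m; the calibration is good to about 2 mm. A picture is of the moment at which its call begins: read the wrist's pose just before it.
- order.job_done(): hands the job in, once; it reports no verdict.
The state is a dict: "time": time; "q": joint angles; "qd": joint speeds; "joint_efforts": joint torques, N m; "ee_pos": TCP position; "tcp_rot": TCP orientation; "wrist_force": force on the tool from outside, world axes, zero at the start; "torque": the same for the moment, N m; "opening": finger opening in m.
Only numpy, scipy, OpenCV 4.12 (cv2) and the standard library are available. Lean on these libraries where they do the work, as an engineer would, in place of code of your own. Each camera call takes 0.05 s, during which the arm holds its last target. There are 200 camera calls.

### The job

Stand the white ceramic sample upright in the round pocket of the grey carriage and let go of it. Then take the carriage's blue knob and slide the carriage along its rail towards the red pointer until you feel the ball click into its notch, where the red line on the carriage meets the pointer; do not run on past it. Finish while still holding the knob, with the carriage kept in the notch, and leave the other samples and the things lying about alone.

Things in the scene. Friction and masses are not known exactly. Their poses are not given: they have to be found in the camera images.
- white_sample: the white ceramic sample: a smooth upright cylinder, 32 mm diameter, 45 mm tall, 60 to 130 g, standing on the blue mat on the table among two others of the same size; origin at the centre of its underside, z up along its axis
- copper_sample: bystander: a copper-coloured sample cylinder, 32 mm diameter, 45 mm tall, standing on the mat; origin at the centre of its underside
- dark_sample: bystander: a black sample cylinder, 32 mm diameter, 45 mm tall, standing on the mat; origin at the centre of its underside
- station: the fixed slide station: aluminium base plate, 400 mm along the rail (own y), 12 mm thick, from 45 mm on the robot's side (own -x) to 130 mm beyond the rail (own +x); a dark rail along it and a blue block at each end, top 42 mm above the table. Origin under the rail's middle at table height; z up
- carriage: grey block on the rail, 60 mm across it (own x), 130 mm along it (own y), 22 mm high, top 56 mm above the table; origin at the centre of its underside. It only slides along the rail (200 mm, friction about 2 N) and starts near the -y end. Pocket in its +y half, knob on its -y half, a short red line at its middle, a spring ball beneath it
- pocket (a point): centre of the floor of the round pocket in the carriage's top: 40 mm diameter, 10 mm deep, mouth chamfered 2 mm, floor 46 mm above the table (a seated sample's top is 91 mm above the table), 35 mm from the carriage's middle towards +y; axes as the carriage's
- knob (a point): middle height of the knob on the carriage: an upright blue cylinder, 22 mm diameter, 44 mm tall, from 56 to 100 mm above the table; this point is on its axis 80 mm above the table, 40 mm from the carriage's middle towards -y (75 mm from the pocket's centre)
- mark (a point): the middle of the carriage's top face, level along the rail with the red line on it; 56 mm above the table; axes as the carriage's
- notch (a point): where mark is when the ball sits in the rail's one notch: level with the red pointer, 56 mm above the table, 90 to 160 mm ahead of the mark's start; its y is the way to go; the rail runs on at least 35 mm past it. Felt along the rail: from 4 mm short the ball draws the carriage on (up to 6 N), then it stops; pushed on, it gives 1.5 mm and slips out at about 8 N
- probe: fixed unit on the station: a thin red pointer (4 mm wide, top 54 mm above the table) 39 mm from the rail's middle on the robot's side; beyond the rail a brass horn aimed at where the sample will stand, mouth 40 mm from the rail's middle, 36 mm diameter, centre 76 mm above the table; highest part 103 mm. Origin under the notch at table height; axes as the station's
- multimeter: bystander: a yellow hand multimeter, 150 x 85 x 34 mm, lying on the table; origin at the centre of its underside
- wrench: bystander: a steel wrench, 150 mm long, lying on the table; origin at its middle, underneath
- screw_jar: bystander: a small closed glass jar, 56 mm diameter, 75 mm tall, standing on the table; origin at the centre of its underside
There are look-alikes about, which are no part of the job. Of the things shaped like the white_sample, the white one is meant.

How it is judged (in metres and radians):
On the way, in this order (a step that is already met when the one before it is completed fails the run):
1. the white sample stands upright on the pocket's floor, let go, with the carriage still well short of the notch (horizontal distance between white_sample and pocket below 0.006 m and z of white_sample in the frame of pocket between -0.003 and 0.003 m and angle between white_sample's own z axis and vertical below 0.1 rad and contact force between the fingers and white_sample below 0.1 N and y of mark in the frame of notch below -0.03 m), for 0.2 s.
2. the carriage is in the notch with the sample still in the pocket (horizontal distance between white_sample and pocket below 0.006 m and z of white_sample in the frame of pocket between -0.003 and 0.003 m and angle between white_sample's own z axis and vertical below 0.1 rad and y of mark in the frame of notch between -0.0025 and 0.0025 m), for 0.2 s.
At the end, for the whole second after the job is handed in: White sample upright on the pocket floor (within 6 mm of centre, 3 mm in height), not touched by the fingers; carriage mark within 2.5 mm of the notch along the rail and at rest; fingers still hold the knob (contact over 1 N, grasp point within 30 mm of the knob middle) (all of step 2 and contact force between the fingers and white_sample below 0.1 N and contact force between the fingers and carriage above 1 N and distance between the grasp point and knob below 0.03 m and linear speed of carriage below 0.01 m/s); the arm keeps its last pose, push and grip.
It fails at once if the carriage runs more than 12 mm past the notch (y of mark in the frame of notch above 0.012 m).
It fails at once if another sample, the multimeter, the wrench or the jar is shifted by more than 20 mm (distance of any of copper_sample, dark_sample, multimeter, wrench, screw_jar from where it was at the start of the episode above 0.02 m).
It also fails if it takes over 58 s, if anything falls off the work surface, if the arm or the gripper's body presses on something with over 40 N, if the wrist force passes 120 N, or if a joint passes its speed limit or range.

## Working session

There is one attempt and no reset: what is moved stays moved. The work goes in short steps, Python scripts to look and compute and a shell command to move; the robot and the scene stay as the last step left them, time stands still between calls to the robot, and variables do not carry over. Pictures are saved under pics/ and viewed, about 8 in all and at most 12, crops included, and the job is handed in when it is done.

```bash
mkdir -p pics
cat > h.py <<'E'
import numpy as np, cv2
from workcell import monitor, cams
from scipy.spatial.transform import Rotation as R
def cam(n):
    o=monitor.get_obs(); c=cams.camera(n); K=np.array([[c['fx'],0,c['cx']],[0,c['fy'],c['cy']],[0,0,1]])
    if 'rvec' in c:
        Rw=cv2.Rodrigues(np.array(c['rvec'],float))[0].T; t=-Rw@np.array(c['tvec'],float).ravel()
    else:
        T=np.array(c['tool_from_camera']); Rt=R.from_euler('xyz',o['tcp_rot'],degrees=True).as_matrix()
        Rw=Rt@T[:3,:3]; t=Rt@T[:3,3]+np.array(o['ee_pos'])
    c.update(K=K,Rw=Rw,t=t); return c
def ray(c,uv,z):
    p=cv2.undistortPoints(np.array(uv,float).reshape(-1,1,2),c['K'],np.array(c['distortion'],float)).reshape(-1,2)
    d=np.c_[p,np.ones(len(p))]@c['Rw'].T
    return c['t']+d*((z-c['t'][2])/d[:,2])[:,None]
def save(c,f,crop=None):
    im=c['img'][...,::-1]
    if crop: a,b,e,g=crop; im=im[b:g,a:e]; im=cv2.resize(im,None,fx=2,fy=2)
    cv2.imwrite('pics/'+f,im)
E
python3 - <<'E'
from h import *
o=monitor.get_obs(); print(o)
for n in ('scene','top'):
    c=cam(n); save(c,n+'1.png'); print(n,c['t'],c['fx'])
E
```

```text
{'time': 0.0, 'q': array([-6.69777539e+01,  5.01126892e+00,  1.00323771e+01,  9.51006624e+01,
        1.18014139e-03,  8.99998763e+01]), 'qd': array([-0.01286298,  0.01590172, -0.01764381,  0.08077963,  0.0943036 ,
       -0.03694697]), 'joint_efforts': array([ 3.13927245e-03, -5.20397866e+01,  4.64798677e+01,  1.65763136e-02,
        2.21001892e-05,  9.63700479e-07]), 'ee_pos': array([ 0.21501518, -0.50598358,  0.24756285]), 'tcp_rot': array([-1.79920446e+02, -1.18031196e-03,  2.30223681e+01]), 'wrist_force': array([-0.31063431,  0.09771895,  0.2855128 ]), 'torque': array([-0.00290285, -0.02425341,  0.01152856]), 'opening': 0.08540767614629272}
scene [0.89152063 0.59522318 1.00502415] 490.3514236032996
top [0.30021109 0.03716822 1.06102442] 365.3155792330508
```

View pics/top1.png

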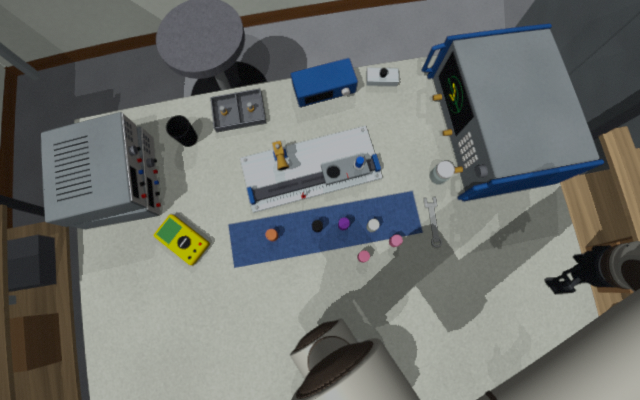

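View pics/scene1.png

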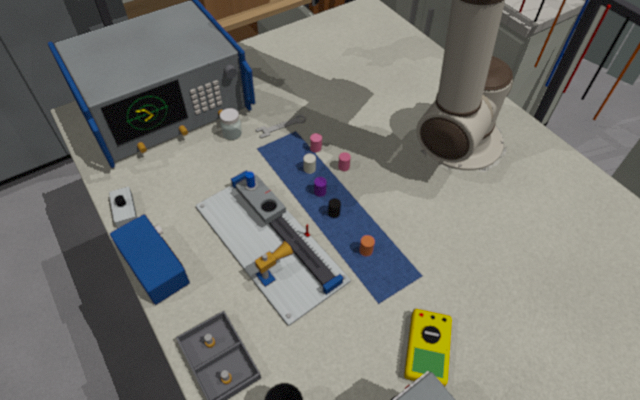

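The top view shows the white sample at (373,225), the pocket at (333,172), the knob at (360,161) and the pointer at (304,196). The purple and pink cylinders are close by. The scene view agrees, with the white sample at (309,163) and the pocket at (269,206).

Run:
```python
from h import *
c=cam('top')
def blobs(c,lo,hi,box,z,name,mn=4):
    hsv=cv2.cvtColor(c['img'],cv2.COLOR_RGB2HSV); m=cv2.inRange(hsv,lo,hi); M=np.zeros_like(m); a,b,e,g=box; M[b:g,a:e]=m[b:g,a:e]
    n,_,s,ce=cv2.connectedComponentsWithStats(M)
    for i in range(1,n):
        if s[i,4]>=mn: print(name,ce[i].round(1),s[i].tolist(),ray(c,ce[i],z)[0].round(4))
blobs(c,(0,0,150),(179,70,255),(362,212,386,236),.040,'white')
blobs(c,(0,0,0),(179,255,60),(320,162,345,182),.056,'pocket')
blobs(c,(100,120,50),(125,255,255),(350,150,385,175),.09,'blue')
blobs(c,(100,120,50),(125,255,255),(240,180,262,206),.042,'blueL')
blobs(c,(0,120,80),(8,255,255),(295,185,312,203),.05,'red')
blobs(c,(0,100,60),(8,255,255),(335,150,362,185),.056,'redline',1)
s=cam('scene')
blobs(s,(0,0,150),(179,70,255),(300,150,320,177),.040,'Swhite')
blobs(s,(0,0,0),(179,255,60),(255,195,285,220),.056,'Spocket')
blobs(s,(100,120,50),(125,255,255),(225,165,262,195),.09,'Sblue')
blobs(s,(0,120,80),(8,255,255),(298,220,315,240),.05,'Sred')
h,w=70,90
cv2.imwrite('pics/both.png',np.hstack([cv2.resize(c['img'][145:245,290:400,::-1],(396,360),interpolation=2),cv2.resize(s['img'][140:240,220:330,::-1],(396,360),interpolation=2)]))
```

```text
white [373.4 224.2] [369, 219, 10, 11, 92] [ 0.4243 -0.135   0.04  ]
pocket [333.  171.6] [327, 166, 13, 12, 118] [ 0.5923 -0.0507  0.056 ]
pocket [321.2 177. ] [320, 176, 4, 3, 10] [ 0.5827 -0.0145  0.056 ]
blue [375.8 162.4] [372, 154, 9, 17, 85] [ 0.587  -0.1703  0.09  ]
blue [359.2 161.4] [356, 157, 8, 11, 67] [ 0.5983 -0.1254  0.09  ]
blueL [251.  195.2] [248, 187, 7, 17, 77] [0.5705 0.1932 0.042 ]
red [303.2 196. ] [302, 195, 4, 3, 10] [0.5387 0.0457 0.05  ]
Swhite [318.2 153.6] [317, 152, 3, 5, 12] [ 0.3964 -0.1377  0.04  ]
Swhite [309.3 158. ] [304, 154, 11, 9, 79] [ 0.4248 -0.1371  0.04  ]
Spocket [268.6 205.7] [262, 200, 14, 12, 124] [ 0.5976 -0.0485  0.056 ]
Spocket [259.  214.6] [255, 210, 9, 10, 14] [ 0.6298 -0.0377  0.056 ]
Spocket [277.5 218.1] [275, 217, 6, 3, 11] [ 0.5979 -0.0053  0.056 ]
Sblue [244.6 178.5] [232, 171, 23, 16, 213] [ 0.6164 -0.1276  0.09  ]
Sred [306.8 231.2] [305, 225, 5, 11, 24] [0.5578 0.0596 0.05  ]
```

View pics/both.png

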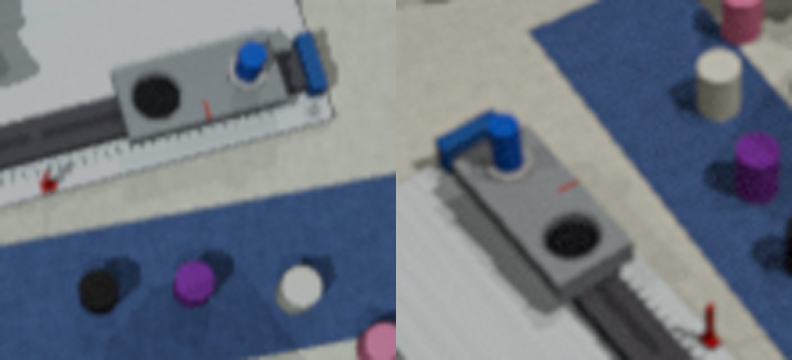

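```bash
python3 -m handwheel '[[0.028,-0.0215,0,0,0,0],[0.028,-0.0215,0,0,0,0],[0.028,-0.0215,0,0,0,0],[0.028,-0.0215,0,0,0,0],[0.028,-0.0215,0,0,0,0],[0.028,-0.0215,0,0,0,0],[0.028,-0.0215,0,0,0,0],[0.028,-0.0215,0,0,0,0]]' 0.35 40
python3 -m handwheel '[[0.028,-0.0215,0,0,0,0],[0.028,-0.0215,0,0,0,0],[0.028,-0.0215,0,0,0,0],[0.028,-0.0215,0,0,0,-7],[0,0,0,0,0,-7],[0,0,0,0,0,-7],[0,0,0,0,0,-7],[0,0,0,0,0,-7]]'
python3 -m handwheel '[[0,0,0,0,0,-7],[0,0,0,0,0,-7],[0,0,0,0,0,-7],[0,0,0,0,0,-7],[0,0,0,0,0,-7],[0,0,0,0,0,-1.7],[0,0,0,0,0,0],[0,0,0,0,0,0]]'
python3 - <<'E'
from h import *
c=cam('wrist'); save(c,'w1.png'); print(monitor.get_obs()['q'],c['t'])
E
```

```text
time: 0.87
ee_pos: [0.3544, -0.2587, 0.2483]
tcp_rot: [180.0, -0.0, 23.0]
wrist_force: [-0.0, -0.8, -0.1]
opening: 0.0579
time: 1.53
ee_pos: [0.4235, -0.1369, 0.2481]
tcp_rot: [-180.0, 0.0, 58.4]
wrist_force: [-0.1, -0.3, 0.0]
opening: 0.0577
time: 2.2
ee_pos: [0.4234, -0.1373, 0.2482]
tcp_rot: [-180.0, -0.0, 94.6]
wrist_force: [-0.5, -0.8, 0.9]
opening: 0.0574
[-1.79714814e+01 -9.27883103e+00 -3.75253053e+00  9.55364287e+01
 -4.66730298e-04  6.74045670e+01] [ 0.41674829 -0.05278195  0.37398867]
```

View pics/w1.png

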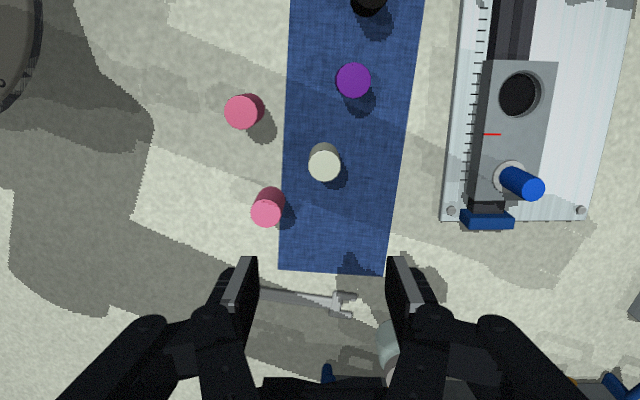

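The wrist view shows the white sample's top at about (324,165), the pocket at (518,94), the red line at (492,134) and the knob top at (532,187). I'll refine all four from this view.

Run:
```python
from h import *
c=cam('wrist'); g=cv2.cvtColor(c['img'],cv2.COLOR_RGB2HSV)
def b(lo,hi,box,z,n):
    m=cv2.inRange(g,lo,hi); M=np.zeros_like(m); a,bb,e,f=box; M[bb:f,a:e]=m[bb:f,a:e]
    k=max(cv2.findContours(M,0,1)[0],key=cv2.contourArea); (u,v),r=cv2.minEnclosingCircle(k)
    e=cv2.fitEllipse(k) if len(k)>5 else None
    print(n,(u,v,r),e,cv2.boundingRect(k),ray(c,[[u,v],e[0] if e else (u,v)],z).round(4).tolist())
print(np.unique(g[165,318:332],axis=0)[:3], g[146,324])
b((0,0,185),(179,70,255),(300,135,350,190),.045,'whitetop')
b((0,0,130),(179,70,255),(300,135,342,190),.045,'white all')
b((0,0,0),(179,255,50),(495,65,545,125),.056,'pocket')
b((0,120,80),(8,255,255),(480,125,505,145),.056,'line')
b((100,120,50),(125,255,255),(490,160,550,203),.1,'knob')
```

```text
[[ 43  21 197]
 [ 43  21 199]
 [ 43  23 197]] [ 45  26 120]
whitetop (324.0, 165.3333282470703, 15.441747665405273) ((323.8899230957031, 165.41099548339844), (29.43004035949707, 30.14906120300293), 89.5496597290039) (309, 150, 31, 31) [[0.4255, -0.1344, 0.045], [0.4254, -0.1344, 0.045]]
white all (323.5434875488281, 164.5869598388672, 16.422128677368164) ((323.62152099609375, 165.32948303222656), (30.608837127685547, 31.348237991333008), 94.10234069824219) (308, 150, 32, 32) [[0.425, -0.1337, 0.045], [0.4251, -0.1344, 0.045]]
pocket (519.5, 94.5, 23.162569046020508) ((517.9852294921875, 93.30059051513672), (34.2409553527832, 46.041805267333984), 37.925601959228516) (499, 73, 42, 43) [[0.5945, -0.0518, 0.056], [0.5929, -0.0509, 0.056]]
line (491.5, 134.0, 8.500100135803223) ((491.5, 133.5), (0.0, 1.0), 0.0) (483, 133, 18, 2) [[0.5767, -0.0892, 0.056], [0.5766, -0.0887, 0.056]]
knob (521.5, 183.0, 23.5638427734375) ((521.986083984375, 183.4324188232422), (25.897506713867188, 49.808013916015625), 117.51780700683594) (499, 166, 46, 36) [[0.59, -0.122, 0.1], [0.5905, -0.1223, 0.1]]
```

```bash
python3 -m handwheel '[[0.003,0.002,0.03,0,0,0],[0,0,0.03,0,0,0],[0,0,0.03,0,0,0],[0,0,0.03,0,0,0],[0,0,0.03,0,0,0],[0,0,0.03,0,0,0],[0,0,0.02,0,0,0],[0,0,0.014,0,0,0]]' - 40
python3 -m handwheel '[[0,0,0,0,0,0],[0,0,0,0,0,0],[0,0,0,0,0,0],[0,0,0,0,0,0],[0,0,0,0,0,0],[0,0,0,0,0,0],[0,0,0,0,0,0],[0,0,0,0,0,0]]' -1 40
```

```text
time: 2.97
ee_pos: [0.424, -0.1338, 0.0318]
tcp_rot: [-179.9, -0.1, 94.7]
wrist_force: [0.7, 0.8, 0.2]
opening: 0.0577
time: 3.63
ee_pos: [0.4254, -0.1343, 0.0347]
tcp_rot: [180.0, 0.0, 94.7]
wrist_force: [0.5, -0.7, 1.1]
opening: 0.0308
```

```bash
python3 -m handwheel '[[0,0,-0.03,0,0,0],[0,0,-0.03,0,0,0],[0,0,-0.03,0,0,0],[0,0,-0.03,0,0,0],[0.006,0.034,-0.015,0,0,0],[0.006,0.034,0,0,0,0],[0.006,0.034,0,0,0,0],[0.006,0.034,0,0,0,0]]' 
python3 -m handwheel '[[0.006,0.034,0,0,0,0],[0,0,0,0,0,0],[0,0,0,0,0,0],[0,0,0,0,0,0],[0,0,0,0,0,0],[0,0,0,0,0,0],[0,0,0,0,0,0],[0,0,0,0,0,0]]'
python3 - <<'E'
from h import *
c=cam('wrist'); save(c,'w2.png'); print(c['t'])
E
```

```text
time: 4.3
ee_pos: [0.5604, -0.0986, 0.1698]
tcp_rot: [179.9, 0.0, 94.7]
wrist_force: [0.5, -0.3, -1.3]
opening: 0.0306
time: 4.97
ee_pos: [0.5917, -0.0906, 0.17]
tcp_rot: [179.9, 0.0, 94.7]
wrist_force: [-1.2, 0.8, -1.0]
opening: 0.031
[ 0.5848499  -0.00600989  0.29579185]
```

View pics/w2.png

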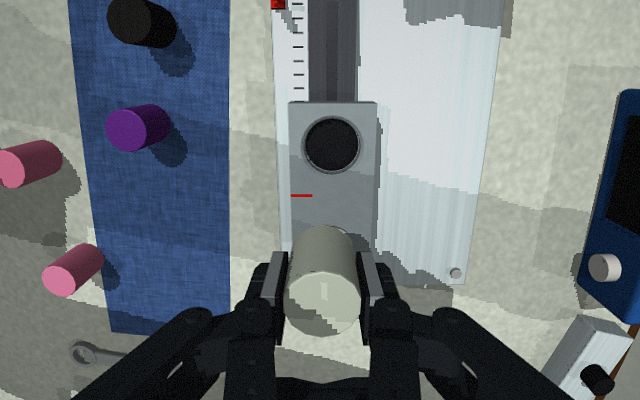

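The pocket is clear at (332,145), with the red line at (302,195) and the sample held straight.

Run:
```python
from h import *
c=cam('wrist'); g=cv2.cvtColor(c['img'],cv2.COLOR_RGB2HSV)
def b(lo,hi,box,zs,n):
    m=cv2.inRange(g,lo,hi); M=np.zeros_like(m); a,bb,e,f=box; M[bb:f,a:e]=m[bb:f,a:e]
    k=max(cv2.findContours(M,0,1)[0],key=cv2.contourArea); e=cv2.fitEllipse(cv2.convexHull(k)) if len(k)>5 else None
    print(n,e,cv2.boundingRect(k),[ray(c,[e[0]],z).round(4).tolist() for z in zs])
for t in (50,70,90,105): b((0,0,0),(179,255,t),(300,110,364,180),(.054,.056),'pocket%d'%t)
print('line',ray(c,[[291,195],[312,195]],.056))
print('edges',ray(c,[[289,102],[377,102]],.056))
print('gray',g[145,296:370:2,2])
r=cv2.inRange(g,(0,150,60),(8,255,255)); r[60:]=0; print('ptr',cv2.boundingRect(r))
```

```text
pocket50 ((331.1256408691406, 144.08660888671875), (51.66875457763672, 52.87287902832031), 75.94013214111328) (305, 119, 53, 52) [[[0.5954, -0.0504, 0.054]], [[0.5953, -0.05, 0.056]]]
pocket70 ((330.5035095214844, 144.6910858154297), (52.191158294677734, 55.91889572143555), 46.84745788574219) (304, 118, 54, 54) [[[0.595, -0.0508, 0.054]], [[0.5949, -0.0504, 0.056]]]
pocket90 ((330.9413146972656, 145.0511474609375), (56.872127532958984, 57.8756217956543), 154.99501037597656) (302, 116, 59, 59) [[[0.5953, -0.051, 0.054]], [[0.5952, -0.0507, 0.056]]]
pocket105 ((331.15948486328125, 144.81565856933594), (58.231773376464844, 58.60417175292969), 33.77095413208008) (302, 116, 59, 59) [[[0.5954, -0.0509, 0.054]], [[0.5953, -0.0505, 0.056]]]
line [[ 0.56961851 -0.08939269  0.056     ]
 [ 0.58480439 -0.08815493  0.056     ]]
edges [[ 0.56473113 -0.0240167   0.056     ]
 [ 0.62326997 -0.01916373  0.056     ]]
gray [151 150 130 106  75  10  22  23  32  28  27  24  32  24  35  28  29  31
  25  27  27  32  37  24  28  32  22  23  34  26  27 107  91 122 145 150
 150]
ptr (271, 0, 14, 8)
```

```bash
python3 -m handwheel '[[0.0395,0.007,0,0,0,0],[0,0,0,0,0,0],[0,0,0.02,0,0,0],[0,0,0.02,0,0,0],[0,0,0.02,0,0,0],[0,0,0.01,0,0,0],[0,0,0,0,0,0],[0,0,0,0,0,0]]' 
python3 -m handwheel '[[0,0,0.003,0,0,0],[0,0,0.003,0,0,0],[0,0,0.003,0,0,0],[0,0,0.003,0,0,0],[0,0,0.003,0,0,0],[0,0,0.002,0,0,0],[0,0,0.001,0,0,0],[0,0,0,0,0,0]]'
```

```text
time: 5.73
ee_pos: [0.5957, -0.0503, 0.0995]
tcp_rot: [-180.0, -0.0, 94.7]
wrist_force: [1.1, 0.2, -0.2]
opening: 0.0311
time: 6.4
ee_pos: [0.5957, -0.0503, 0.081]
tcp_rot: [-180.0, -0.0, 94.7]
wrist_force: [0.4, -0.7, -1.0]
opening: 0.0309
```

```bash
python3 -m handwheel '[[0,0,0.001,0,0,0],[0,0,0,0,0,0],[0,0,0,0,0,0],[0,0,0,0,0,0],[0,0,0,0,0,0],[0,0,0,0,0,0],[0,0,0,0,0,0],[0,0,0,0,0,0]]'
```

```text
time: 7.07
ee_pos: [0.596, -0.0503, 0.0807]
tcp_rot: [180.0, 0.0, 94.7]
wrist_force: [-2.1, -0.0, 5.4]
opening: 0.0307
```

```bash
python3 -m handwheel '[[0,0,0,0,0,0],[0,0,0,0,0,0],[0,0,0,0,0,0],[0,0,0,0,0,0],[0,0,0,0,0,0],[0,0,0,0,0,0],[0,0,0,0,0,0],[0,0,0,0,0,0]]' 0.3
python3 -m handwheel '[[0,0,-0.01,0,0,0],[0,0,-0.02,0,0,0],[0,0,-0.02,0,0,0],[0,0,-0.03,0,0,0],[-0.02,0,0,0,0,0],[-0.02,0,0,0,0,0],[-0.02,0,0,0,0,0],[-0.02,0,0,0,0,0]]'
python3 -m handwheel '[[-0.02,0,0,0,0,0],[0,0,0,0,0,0],[0,0,0,0,0,0],[0,0,0,0,0,0],[0,0,0,0,0,0],[0,0,0,0,0,0],[0,0,0,0,0,0],[0,0,0,0,0,0]]'
python3 - <<'E'
from h import *
c=cam('wrist'); save(c,'w3.png')
E
```

```text
time: 7.73
ee_pos: [0.5959, -0.0504, 0.0802]
tcp_rot: [-180.0, -0.0, 94.7]
wrist_force: [-0.1, -0.2, 0.0]
opening: 0.0551
time: 8.4
ee_pos: [0.6026, -0.1309, 0.1615]
tcp_rot: [179.9, 0.0, 94.7]
wrist_force: [0.3, 0.4, 0.0]
opening: 0.0558
time: 9.07
ee_pos: [0.6041, -0.1495, 0.1604]
tcp_rot: [180.0, 0.0, 94.8]
wrist_force: [-0.1, 0.3, -0.4]
opening: 0.0558
```

View pics/w3.png

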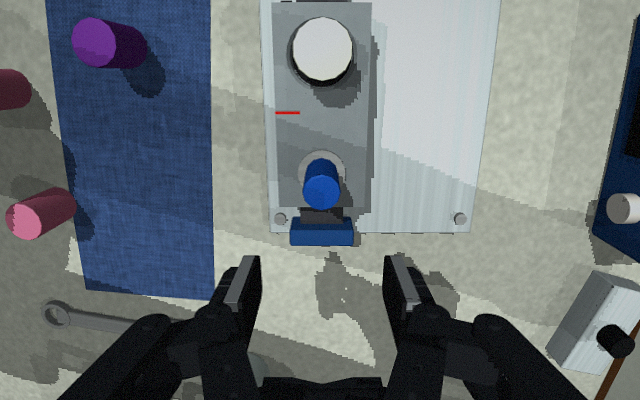

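The sample stands upright in the pocket at (322,48). The knob top is at about (322,192).

Run:
```python
from h import *
c=cam('wrist')
print('knob',ray(c,[[322,191]],.1),'sample',ray(c,[[322.5,49]],.091),'line',ray(c,[[276,112.5],[299,112.5]],.056))
t=cam('top'); g=cv2.cvtColor(t['img'],cv2.COLOR_RGB2HSV)
m=cv2.inRange(g,(0,120,60),(8,255,255)); m[:,:295]=0;m[:,312:]=0;m[:185]=0;m[203:]=0
v,u=np.nonzero(m); print(np.c_[u,v].tolist()); print(ray(t,[[u.mean(),v.mean()],[u.max(),v.min()],[u.min(),v.max()]],.03),t['depth'][v,u])
```

```text
knob [[ 0.60248995 -0.12604849  0.1       ]] sample [[ 0.5965524  -0.05133957  0.091     ]] line [[ 0.56965963 -0.08966378  0.056     ]
 [ 0.58449339 -0.08847854  0.056     ]]
[[302, 195], [303, 195], [304, 195], [302, 196], [303, 196], [304, 196], [305, 196], [302, 197], [303, 197], [304, 197]]
[[0.54338266 0.04585742 0.03      ]
 [0.54535745 0.04021228 0.03      ]
 [0.541092   0.04978755 0.03      ]] [1.0719206 1.0512753 1.0679834 1.0705298 1.0667418 1.0703344 1.0707555
 1.0729162 1.0695002 1.0721974]
```

```bash
python3 -m handwheel '[[0.0235,0,0,0,0,0],[0,0,0,0,0,0],[0,0,0.02,0,0,0],[0,0,0.02,0,0,0],[0,0,0.02,0,0,0],[0,0,0.02,0,0,0],[0,0,0,0,0,0],[0,0,0,0,0,0]]'
python3 -m handwheel '[[0,0,0,0,0,0],[0,0,0,0,0,0],[0,0,0,0,0,0],[0,0,0,0,0,0],[0,0,0,0,0,0],[0,0,0,0,0,0],[0,0,0,0,0,0],[0,0,0,0,0,0]]' -1 40
```

```text
time: 9.88
ee_pos: [0.6015, -0.1265, 0.0797]
tcp_rot: [-179.9, -0.0, 94.7]
wrist_force: [-0.3, 0.1, -0.7]
opening: 0.0555
time: 10.55
ee_pos: [0.6019, -0.1269, 0.0821]
tcp_rot: [180.0, 0.0, 94.7]
wrist_force: [-5.6, -0.2, 6.5]
opening: 0.0213
```

```bash
python3 -m handwheel '[[0.003,-0.0005,0,0,0,0],[0.006,0,0,0,0,0],[0.007,0,0,0,0,0],[0.008,0,0,0,0,0],[0.008,0,0,0,0,0],[0.008,0,0,0,0,0],[0.007,0,0,0,0,0],[0.003,0,0,0,0,0]]'
python3 -m handwheel '[[0.003,0,0,0,0,0],[0.006,0,0,0,0,0],[0.008,0,0,0,0,0],[0.008,0,0,0,0,0],[0.008,0,0,0,0,0],[0.008,0,0,0,0,0],[0.006,0,0,0,0,0],[0.003,0,0,0,0,0]]'
python3 -m handwheel '[[0,0,0,0,0,0],[0,0,0,0,0,0],[0,0,0,0,0,0],[0,0,0,0,0,0],[0,0,0,0,0,0],[0,0,0,0,0,0],[0,0,0,0,0,0],[0,0,0,0,0,0]]'
python3 - <<'E'
from h import *
c=cam('wrist'); save(c,'w4.png',(160,0,480,300))
E
```

```text
time: 11.22
ee_pos: [0.5978, -0.0771, 0.0822]
tcp_rot: [179.9, 0.1, 94.7]
wrist_force: [-3.6, -4.0, 4.6]
opening: 0.0213
time: 11.88
ee_pos: [0.5936, -0.0272, 0.0821]
tcp_rot: [179.9, 0.1, 94.7]
wrist_force: [-3.5, -4.8, 6.1]
opening: 0.0211
time: 12.55
ee_pos: [0.5936, -0.0267, 0.0821]
tcp_rot: [179.9, -0.0, 94.7]
wrist_force: [-4.7, 1.1, 6.2]
opening: 0.0211
```

View pics/w4.png

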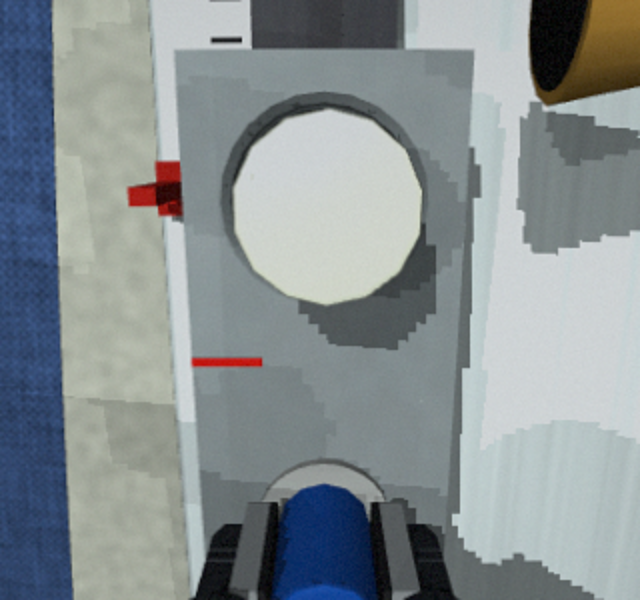

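The sample is still upright in the pocket. In the crop, the pointer tip is at about (140,196) and the red line at (227,362).

Run:
```python
from h import *
c=cam('wrist'); p=ray(c,[[229,98]],.053)[0]; l=ray(c,[[273.5,181]],.056)[0]; u=np.array([-.082,.9966,0])
print(p,l,(p-l)@u)
for z in (.054,.045,.02): print(z,((ray(c,[[229,98],[242,97]],z)-l)@u).round(4))
```

```text
[0.54768495 0.04588061 0.053     ] [0.56871902 0.01101636 0.056     ] 0.036470506265364494
0.054 [0.0365 0.0369]
0.045 [0.036  0.0364]
0.02 [0.0346 0.0351]
```

```bash
python3 -m handwheel '[[0.002,0,0,0,0,0],[0.004,0,0,0,0,0],[0.005,0,0,0,0,0],[0.005,0,0,0,0,0],[0.005,0,0,0,0,0],[0.004,0,0,0,0,0],[0.003,0,0,0,0,0],[0,0,0,0,0,0]]'
python3 -m handwheel '[[0.0005,0,0,0,0,0],[0.0005,0,0,0,0,0],[0.0005,0,0,0,0,0],[0.0005,0,0,0,0,0],[0,0,0,0,0,0],[0,0,0,0,0,0],[0,0,0,0,0,0],[0,0,0,0,0,0]]'
python3 - <<'E'
from h import *
c=cam('wrist'); save(c,'w5.png',(160,0,480,300)); print(monitor.get_obs()['wrist_force'])
E
```

```text
time: 13.32
ee_pos: [0.5913, 0.0011, 0.0821]
tcp_rot: [179.9, 0.0, 94.7]
wrist_force: [-3.6, 0.4, 6.9]
opening: 0.0208
time: 13.98
ee_pos: [0.5912, 0.0026, 0.0821]
tcp_rot: [179.9, 0.0, 94.7]
wrist_force: [-4.4, -1.6, 6.1]
opening: 0.021
[-4.39288244 -1.44245341  5.95724958]
```

View pics/w5.png

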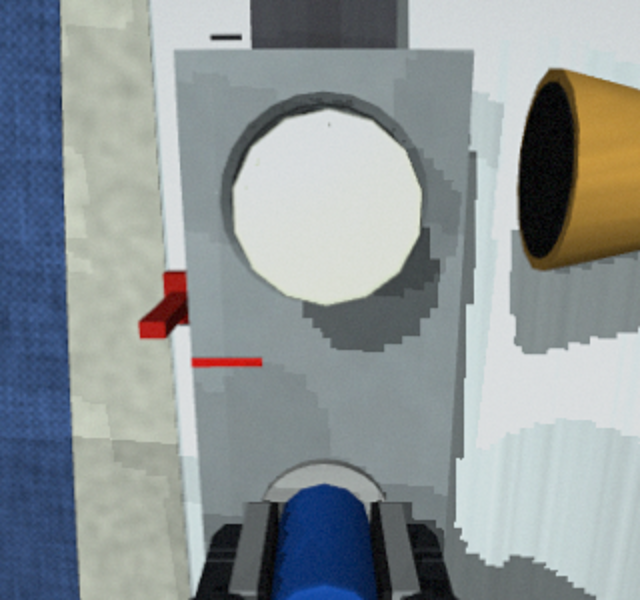

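The pointer top is at crop (154,329) and the red line is on row 362, so about 7 mm remain. From here I'll creep forward and watch the force.

```bash
python3 -m handwheel '[[0.0005,0,0,0,0,0],[0.0005,0,0,0,0,0],[0.0005,0,0,0,0,0],[0.0005,0,0,0,0,0],[0.0005,0,0,0,0,0],[0,0,0,0,0,0],[0,0,0,0,0,0],[0,0,0,0,0,0]]'
python3 -m handwheel '[[0.0005,0,0,0,0,0],[0.0005,0,0,0,0,0],[0,0,0,0,0,0],[0,0,0,0,0,0],[0,0,0,0,0,0],[0,0,0,0,0,0],[0,0,0,0,0,0],[0,0,0,0,0,0]]'
python3 -m handwheel '[[0.0005,0,0,0,0,0],[0.0005,0,0,0,0,0],[0,0,0,0,0,0],[0,0,0,0,0,0],[0,0,0,0,0,0],[0,0,0,0,0,0],[0,0,0,0,0,0],[0,0,0,0,0,0]]'
```

```text
time: 14.7
ee_pos: [0.5909, 0.0055, 0.0821]
tcp_rot: [179.9, -0.0, 94.7]
wrist_force: [-4.4, 1.3, 5.8]
opening: 0.0212
time: 15.37
ee_pos: [0.5908, 0.0069, 0.0821]
tcp_rot: [179.9, -0.0, 94.7]
wrist_force: [-4.3, 2.2, 6.4]
opening: 0.0211
time: 16.03
ee_pos: [0.5907, 0.0082, 0.0821]
tcp_rot: [179.9, -0.1, 94.8]
wrist_force: [-4.0, 5.1, 6.5]
opening: 0.0209
```

The ball is pulling the carriage on, with +5 N in y. I'll continue in small steps.

```bash
python3 -m handwheel '[[0.0005,0,0,0,0,0],[0.0005,0,0,0,0,0],[0,0,0,0,0,0],[0,0,0,0,0,0],[0,0,0,0,0,0],[0,0,0,0,0,0],[0,0,0,0,0,0],[0,0,0,0,0,0]]'
python3 -m handwheel '[[0.0005,0,0,0,0,0],[0,0,0,0,0,0],[0,0,0,0,0,0],[0,0,0,0,0,0],[0,0,0,0,0,0],[0,0,0,0,0,0],[0,0,0,0,0,0],[0,0,0,0,0,0]]'
```

```text
time: 16.7
ee_pos: [0.5906, 0.0089, 0.0821]
tcp_rot: [179.9, -0.1, 94.7]
wrist_force: [-3.7, 3.8, 6.6]
opening: 0.0214
time: 17.37
ee_pos: [0.5906, 0.0091, 0.0821]
tcp_rot: [179.9, -0.0, 94.7]
wrist_force: [-3.8, 1.1, 5.5]
opening: 0.0211
```

```bash
python3 -m handwheel '[[0.0003,0,0,0,0,0],[0,0,0,0,0,0],[0,0,0,0,0,0],[0,0,0,0,0,0],[0,0,0,0,0,0],[0,0,0,0,0,0],[0,0,0,0,0,0],[0,0,0,0,0,0]]'
python3 - <<'E'
from h import *
c=cam('wrist'); save(c,'w6.png',(160,0,480,300)); o=monitor.get_obs(); print(o['wrist_force'],o['ee_pos'],np.abs(o['qd']).max())
E
```

```text
time: 18.03
ee_pos: [0.5906, 0.0092, 0.0821]
tcp_rot: [179.9, 0.0, 94.7]
wrist_force: [-3.4, -0.2, 6.2]
opening: 0.0209
[-4.06487924e+00  5.65021849e-03  5.84562591e+00] [0.5906218  0.00920856 0.08210348] 0.11990200756908478
```

View pics/w6.png

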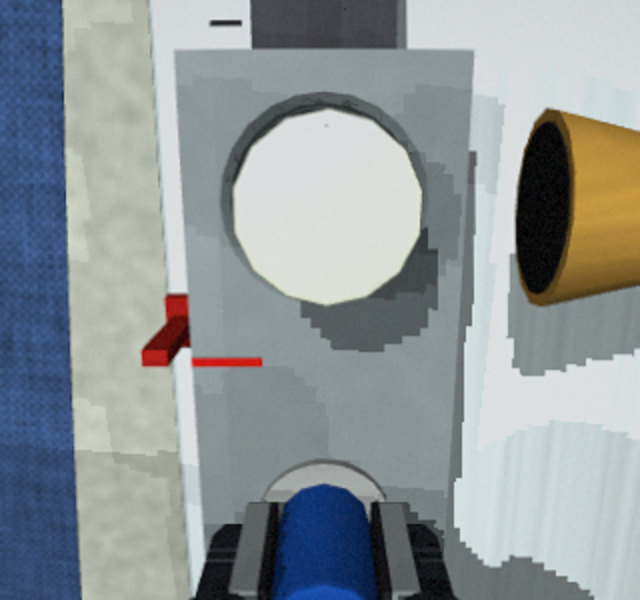

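The line meets the pointer to within about 1 mm. I'll nudge a little further to confirm the stop.

```bash
python3 -m handwheel '[[0.0005,0,0,0,0,0],[0,0,0,0,0,0],[0,0,0,0,0,0],[0,0,0,0,0,0],[0,0,0,0,0,0],[0,0,0,0,0,0],[0,0,0,0,0,0],[0,0,0,0,0,0]]'
```

```text
time: 18.75
ee_pos: [0.5906, 0.0094, 0.0821]
tcp_rot: [179.9, 0.0, 94.7]
wrist_force: [-2.9, -1.6, 6.5]
opening: 0.0209
```

```bash
python3 -c "
from workcell import order,monitor
print(order.job_done()); o=monitor.get_obs(); print(o['time'],o['ee_pos'],o['wrist_force'],o['opening'])"
```

```text
the job is handed in; nothing more can be done
None
the job is handed in; nothing more can be done
```

I stood the white sample in the pocket and let go. I then gripped the knob at 40 N, slid the carriage about 136 mm into the notch, and handed in at about 19 s still holding it.

- **Notch by feel:** The ball drew the carriage on with up to 5 N, and the pull then faded to zero. A last 0.5 mm nudge moved the tool only 0.2 mm, at about -1.6 N, so I took the ball to be in its notch.
- **Notch by sight:** The last wrist picture, taken before that nudge, showed the red line about 1 mm short of the pointer centre. That is within the 2.5 mm limit but not exact agreement.
- **Sample and grip:** In that picture the sample was upright in the pocket, untouched by the fingers. The grasp point was about 4 mm above the knob's middle and the opening read 21 mm.
- **Not checked:** I did not measure the other samples, the multimeter, the wrench or the jar again at the end, but I felt no contact with any of them. The hand-in reported no verdict.

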